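# Lever open the cutter chest

### The job

The lid of the small wooden cutter chest has no handle: pick up the scraper, work its blade through the notch in its front wall and under the lid's edge, lever the lid up and swing it right over, past upright, to its stop. Move the lid with the scraper only, never with the gripper, and then lay the scraper flat back on its black mat and let go, leaving the lid open and the other things on the bench where they are.

Things in the scene. Friction and masses are not known exactly. Their poses are not given: they have to be found in the camera images.
- chest: Wooden box fixed to the bench: 130 mm front to back (local x, +x from the front to the hinge side), 200 mm wide (y); origin under its middle. Its dark lid, 10 mm thick, lies on the side walls (underside 85, top 95 mm above the bench) and ends 12 mm behind the front face, behind the 10 mm thick front wall, which is 95 mm high. Cutters inside start 70 mm behind the front face, 62 mm high.
- pry_notch (a point): Middle of the pry notch, on the outer face of the chest's front wall, 5 mm below the level of the lid's underside; local x points into the chest. The notch is cut right through the wall and open at the top: 44 mm wide, its floor 75 mm above the bench, a brass strip under it outside. Through it the lid's front edge shows, with a 10 mm high opening beneath it.
- lid_hinge (a point): Middle of the lid's hinge axis, on the chest's rear top edge, level with the lid's underside (85 mm above the bench), 130 mm behind the notch. Local z is up, local y lies along the hinge.
- lid (a joint): Opening angle of the lid in rad: 0 shut, 1.57 upright, 1.85 at its stop. The lid (118 x 200 x 10 mm, about 0.22 kg) turns up and back about the rear edge. A stiff hinge: lifting at the front edge takes about 2 N; let go below about 1 rad it falls shut, above that it stays where it is.
- scraper_grip (a point): Centre of the scraper's pale wooden handle (handle 90 mm long along local x, 24 mm wide along y, 28 mm high; this point is 14 mm above its underside). Local x points to the blade. The scraper weighs about 0.12 kg; it lies loose on the mat.
- scraper_tip (a point): Middle of the end of the scraper's stiff steel blade, 120 mm ahead of the handle's centre and level with it (14 mm above the handle's underside). The blade is 30 mm wide, 2.5 mm thick and bare for the last 65 mm; behind that a 20 mm wide, 14 mm high ferrule.
- scraper: The whole scraper, 165 mm long; origin under the middle of the handle, x to the blade, z up when it lies flat.
- mat: Black rubber mat fixed on the bench, 240 mm (local x) by 140 mm (local y), 4 mm thick, the scraper's place; origin under its middle.
- glue: white glue bottle, 56 mm across, 150 mm tall; origin under its middle. A bystander
- jar: brown glass jar, 64 mm across, 85 mm tall; origin under its middle. A bystander
- hammer: hammer with a wooden handle, lying to the left of the mat; origin under its middle. A bystander
- offcut: pale wood offcut, 60 x 80 x 22 mm; origin under its middle. A bystander
- sandblock: cork sanding block, 55 x 90 x 30 mm; origin under its middle. A bystander
- pencils: blue cup of pencils, 72 mm across, cup 90 mm tall (pencils to 165 mm); origin under its middle. A bystander

How it is judged:
By the outcome, as a careful person would: the job done as asked, in the order asked, and still so for the second after the job is handed in, with the robot touching nothing.
It also fails if it takes over 70 s, if anything falls off the work surface, if the arm or the gripper's body presses on something with over 40 N, if the wrist force passes 120 N, or if a joint passes its speed limit or range.

### The arm

A 7-joint arm with a two-finger parallel gripper is mounted at the origin on the work surface. World frame = base frame: x ahead of the robot, y to its left, z up, the work surface at z = 0. Lengths are in m, angles in rad, forces in N, time in s.
With the tool pointing down it reaches from about 0.35 to 0.9 m from the base axis. Payload 8.1 kg.
Tool frame: the origin (TCP) lies at the very end of the fingers, on their centre line; the grasp point (between the pads) lies 19 mm behind it; x points along the fingers, y is the direction in which the jaws open and shut, and the axes are right-handed (so a half turn about x gives the same grasp; the last joint's range is limited). The gripper opens to 92 mm and grips with 3 to 60 N. Pads are 19 mm wide; open, the fingers measure 130 mm over their backs; the gripper's body (75 mm by 190 mm) begins 47 mm behind the grasp point.
Start: joints at [1.062, 0.434, 0.025, 1.573, -0.012, 1.134, -0.075], TCP at [0.247, -0.574, 0.227] pointing down, gripper open.
Joint ranges: [-2.62, 2.62], [-0.44, 2.09], [-1.27, 1.32], [0.08, 2.57], [-1.32, 4.46], [0.12, 2], [-2.74, 2.74]. Speed limits (rad/s): [2.22, 2.22, 3.01, 3.01, 3.14, 3.14, 3.14].

### API

Orientations are given as a rotation vector (axis times angle).
In Python, from cell import arm gives the robot as it stands.
- The arm moves only by the tool servo_tool, never from a script. Its argument "plan" is a list of rows, each a list of 2 entries, a list of its own where there are three numbers: the shift along the world's x, y, z in cm, then the turn, a rotation vector about the world's x, y, z in degrees. A call has 1 to 12 rows; each row is the pose to reach, as a shift and turn from the pose measured when the call began; what a row does not reach only later rows make up. A row lasts 1/10 s, in which the tool goes at most 50 mm and 8.59 degrees, less where a joint would pass 70% of its speed; a pose out of reach is approached as far as the arm can. A call with a gripper value outside its range is refused whole. "grip" is the opening, from 0 (shut) to 1 (fully open), set as the call begins (left out, the last holds). The fingers move at their own pace and stop on an object; "squeeze" is the grip in N (left out, the last holds). Time passes only in rows, so rows that repeat a pose let the fingers close. It gives the time, the measured TCP pose, the force and the opening at its end, in the units of the state.
- arm.observe(): the state, without advancing time (a new reading comes with each control period).
- arm.get_image(name): name is "scene" or "top" or "wrist"; returns a dict with "frame" (420x560x3 uint8, blue, green, red), "fx", "fy", "cx", "cy" (pixels), "D" ([k1, k2, p1, p2, k3] as OpenCV has them; the pictures are not rectified), "position" and "rotation" of the camera in the world. Camera axes: x right, y down, z forward; pixel columns grow to the right and rows downward; lengths in m; the calibration is good to about 2 mm. A picture is of the moment at which its call begins. There is no depth.
- arm.sign_off(): hands the job in, once; it reports no verdict.
Trained networks look in a picture, given as the dict that the camera call returned (one of the last four; its "shot" number tells which), for a name from the list of things; names that differ only in an ending like _2 or _b are one class to them, and where a whole thing is asked for, a point or a joint stands for the part that bears it (a point fixed in the world has none). Each returns a list of dicts, best first, with "score" (0 to 1); they miss things now and then, are a little off and sometimes report something else, mostly with a low value. They report only what shows in the picture. A call takes as long as a camera call.
- arm.search_frame(picture, query): "at" ([column, row] in pixels, amid what is visible of it).
- arm.trace(picture, query): "pixels" (420x560 bool, what is visible of it) and "at" ([column, row] in pixels, amid what is visible of it).
The state is a dict: "clock": time; "joints": joint angles; "dq": joint speeds; "joint_efforts": joint torques, N m; "position": TCP position; "ee_rot": TCP orientation; "force": force on the tool from outside, world axes, zero at the start; "ft_torque": the same for the moment, N m; "width": opening from 0.0 (shut) to 1.0 (fully open).
Only numpy, scipy, OpenCV 4.12 (cv2) and the standard library are available. Lean on these libraries where they do the work, as an engineer would, in place of code of your own. Each camera call takes 0.05 s, during which the arm holds its last target.

## Working session

There is one attempt and no reset: what is moved stays moved. The work goes in short steps, Python scripts to look and compute and a tool call to move; the robot and the scene stay as the last step left them, time stands still between calls to the robot, and variables do not carry over. Pictures are saved under pics/ and viewed, and the job is handed in when it is done.

Besides the shell and the picture viewer there is one more tool, called after "Request:" as name(argument=value, ...) on one line, values as JSON. servo_tool: Moves the arm, as the interface text tells. Its arguments: {"type":"object","properties":{"plan":{"type":"array","items":{"type":"array"}},"grip":{"type":"number"},"squeeze":{"type":"number"}},"required":["plan"]}

```bash
ls; mkdir -p pics; python3 - <<'E'
from cell import arm
import cv2
s=arm.observe()
for k,v in s.items(): print(k,v)
for n in ["scene","top"]:
    p=arm.get_image(n); cv2.imwrite(f"pics/{n}0.png",p["frame"])
    print(n,{k:p[k] for k in p if k!="frame"})
    for q in ["chest","pry_notch","lid_hinge","scraper_grip","scraper_tip","mat","scraper","glue","jar","hammer","offcut","sandblock","pencils"]:
        print(q,[(r["at"],round(r["score"],2)) for r in arm.search_frame(p,q)][:3])
E
```

```text
pics
clock 0.0
joints [ 1.06240869  0.43521361  0.02494402  1.57410266 -0.01159135  1.13400765
 -0.07509707]
dq [-1.05320298e-03  3.09350384e-04 -6.85303396e-04 -6.62682356e-04
  6.94437594e-04 -8.30570679e-06 -4.97942023e-04]
joint_efforts [ 3.91330623e-04 -6.67857528e+01  9.84792709e-01 -3.14464545e+01
 -6.08482515e-02  4.29631106e-02  2.07742523e-04]
position [ 0.24646844 -0.57378462  0.22594832]
ee_rot [ 1.99837811  0.41272323 -1.99930639]
force [0.03217817 0.73057148 0.51111949]
ft_torque [-0.01361964  0.04151135  0.06559385]
width 0.997816768265599
scene {'fx': 456.30045069929065, 'fy': 456.30045069929065, 'cx': 278.6424219191017, 'cy': 215.27153852166487, 'D': array([-0.08842007,  0.        ,  0.        ,  0.        ,  0.        ]), 'position': array([1.26644164, 0.69783915, 0.955279  ]), 'rotation': array([-1.09532025, -2.35656901,  1.07371018]), 'shot': 1}
chest [([222.4, 199.5], 0.63)]
pry_notch [([222.2, 200.3], 0.55)]
lid_hinge [([221.2, 199.5], 0.58)]
scraper_grip [([338.3, 269.5], 0.97)]
scraper_tip [([343.3, 270.8], 0.78)]
mat [([344.9, 263.8], 0.58)]
scraper [([342.1,
[... 318 characters left out ...]
rray([-0.13214958,  0.        ,  0.        ,  0.        ,  0.        ]), 'position': array([0.38238941, 0.04789196, 1.49333719]), 'rotation': array([-2.15279388,  2.20242983, -0.1163976 ]), 'shot': 2}
chest [([346.1, 208.6], 0.65)]
pry_notch [([343.1, 208.4], 0.88)]
lid_hinge [([345.7, 209.9], 0.83), ([414.6, 169.6], 0.25)]
scraper_grip [([204.4, 218.1], 0.8)]
scraper_tip [([203.0, 217.8], 0.79)]
mat [([204.1, 233.6], 0.58)]
scraper [([204.3, 220.1], 0.68)]
glue [([410.7, 167.8], 0.94)]
jar [([425.8, 255.0], 0.97)]
hammer [([128.8, 280.6], 0.92), ([349.5, 208.8], 0.38)]
offcut [([211.5, 154.9], 0.98)]
sandblock [([426.8, 206.4], 0.87), ([200.0, 220.9], 0.49)]
pencils [([142.3, 180.2], 0.87)]
```

View pics/scene0.png

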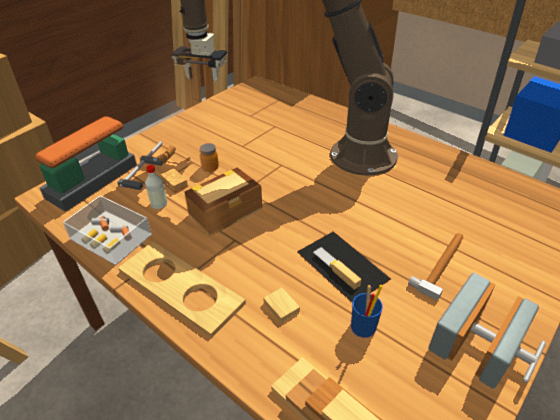

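View pics/top0.png

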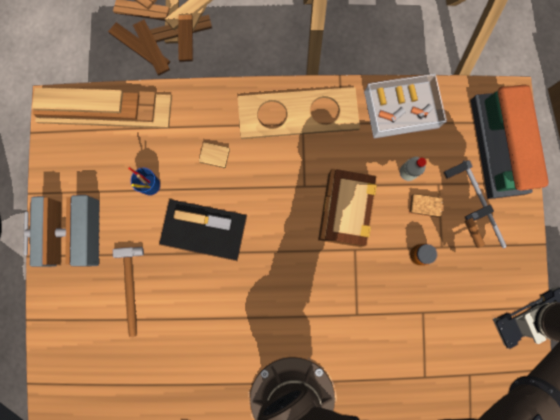

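The top view shows the chest at about (347,208), its hinges on the right (-y) and its front facing left. The scraper lies on the mat at about (203,219) with its blade pointing right, towards the chest. Next I'll zoom in and localise them.

```bash
cat > h.py <<'E'
from cell import arm
import cv2, numpy as np
from scipy.spatial.transform import Rotation as R
def K(p): return np.array([[p["fx"],0,p["cx"]],[0,p["fy"],p["cy"]],[0,0,1.]])
def w2p(p,X):
    X=np.atleast_2d(np.asarray(X,float)); Rm=R.from_rotvec(p["rotation"]).as_matrix()
    Rc=Rm.T; t=-Rc@p["position"]
    return cv2.projectPoints(X,cv2.Rodrigues(Rc)[0],t,K(p),p["D"])[0][:,0]
def p2w(p,uv,z):
    u=cv2.undistortPoints(np.asarray(uv,float).reshape(-1,1,2),K(p),p["D"])[:,0]
    d=np.c_[u,np.ones(len(u))]@R.from_rotvec(p["rotation"]).as_matrix().T
    return p["position"]+d*((z-p["position"][2])/d[:,2])[:,None]
def crop(p,x0,y0,w,h,name,k,draw=None):
    f=cv2.resize(p["frame"][y0:y0+h,x0:x0+w],None,fx=k,fy=k,interpolation=cv2.INTER_CUBIC)
    for X,c in draw or []:
        for q in w2p(p,X): cv2.circle(f,(int((q[0]-x0+.5)*k),int((q[1]-y0+.5)*k)),2,c,-1)
    cv2.imwrite("pics/"+name,f)
def box(mask):
    c=max(cv2.findContours(mask.astype(np.uint8),cv2.RETR_EXTERNAL,cv2.CHAIN_APPROX_NONE)[0],key=cv2.contourArea)
    return cv2.boxPoints(cv2.minAreaRect(c))
E
python3 - <<'E'
from h import *
p=arm.get_image("top"); s=arm.get_image("scene")
for q,z in [("scraper",.018),("scraper_grip",.025),("mat",.004),("chest",.09),("pry_notch",.08)]:
    r=arm.trace(p,q)[0]; b=box(r["pixels"]); print(q,r["pixels"].sum(),r["score"],b.round(1).tolist()); print(p2w(p,b,z)[:,:2].round(4).tolist())
crop(p,150,190,110,75,"c1.png",7); crop(p,305,155,85,100,"c2.png",6); crop(s,170,155,110,85,"c3.png",7);crop(s,290,225,110,75,"c4.png",7)
E
```

```text
scraper 450 0.98 [[173.6999969482422, 218.3000030517578], [175.60000610351562, 208.89999389648438], [230.39999389648438, 219.89999389648438], [228.5, 229.3000030517578]]
[[0.5363, 0.3346], [0.5641, 0.3289], [0.528, 0.1673], [0.5004, 0.1732]]
scraper_grip 495 0.92 [[173.39999389648438, 217.60000610351562], [175.60000610351562, 207.60000610351562], [230.60000610351562, 219.8000030517578], [228.39999389648438, 229.89999389648438]]
[[0.5377, 0.3342], [0.5672, 0.3275], [0.5276, 0.1662], [0.4983, 0.1731]]
mat 3149 0.83 [[158.1999969482422, 244.3000030517578], [168.39999389648438, 197.8000030517578], [246.89999389648438, 214.89999389648438], [236.8000030517578, 261.3999938964844]]
[[0.4615, 0.3841], [0.5999, 0.3534], [0.5433, 0.1192], [0.4063, 0.1514]]
chest 3475 0.72 [[316.8999938964844, 240.10000610351562], [329.6000061035156, 167.0], [378.0, 175.39999389648438], [365.3999938964844, 248.5]]
[[0.459, -0.0785], [0.6651, -0.1207], [0.6386, -0.2582], [0.4324, -0.2136]]
pry_notch 3497 0.65 [[317.29998779296875, 240.0], [328.79998779296875, 167.60000610351562], [377.5, 175.39999389648438], [366.0, 247.6999969482422]]
[[0.4598, -0.0802], [0.6653, -0.1196], [0.6404, -0.2588], [0.4347, -0.2171]]
```

View pics/c1.png

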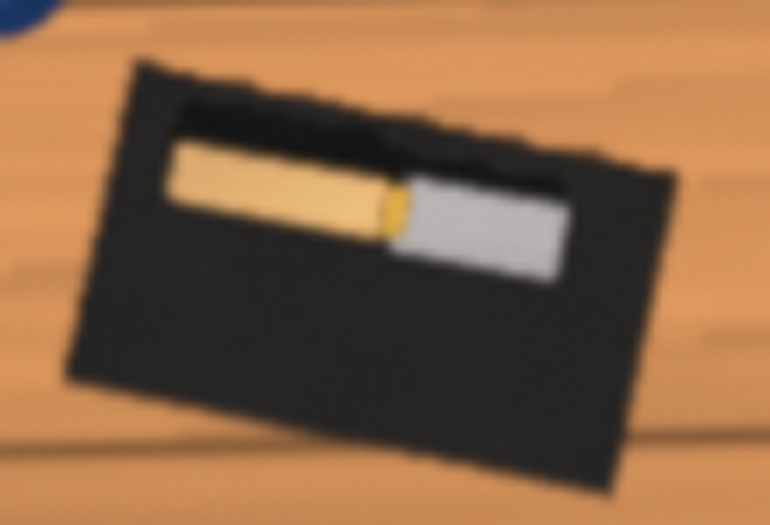

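View pics/c2.png

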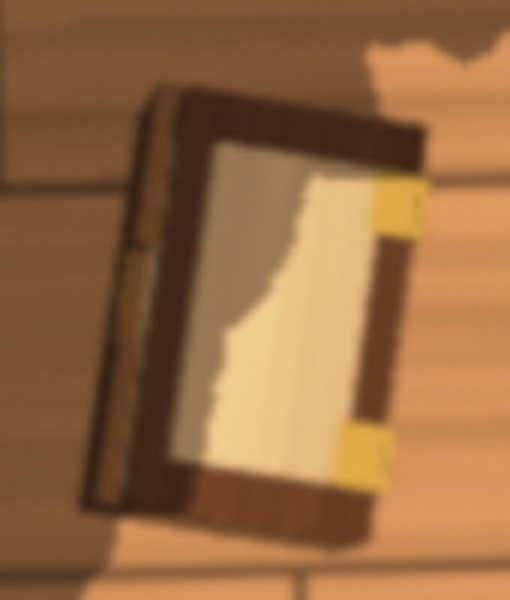

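View pics/c3.png

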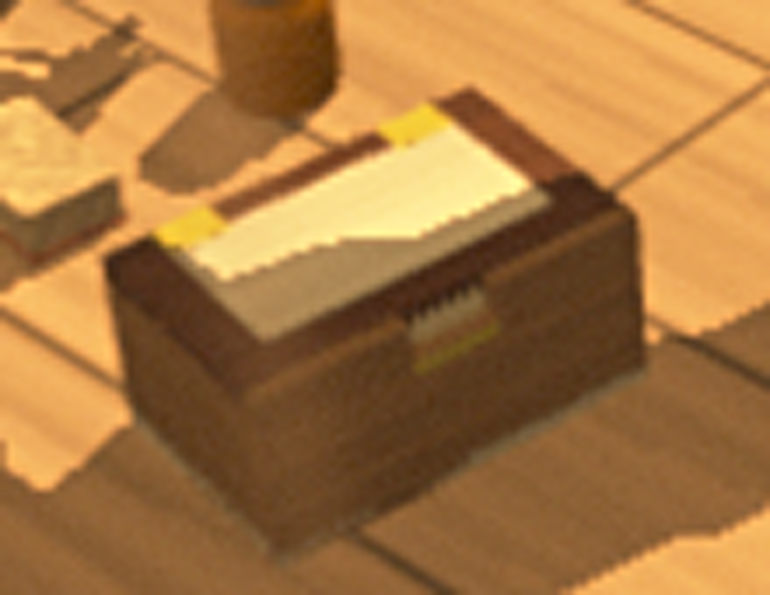

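View pics/c4.png

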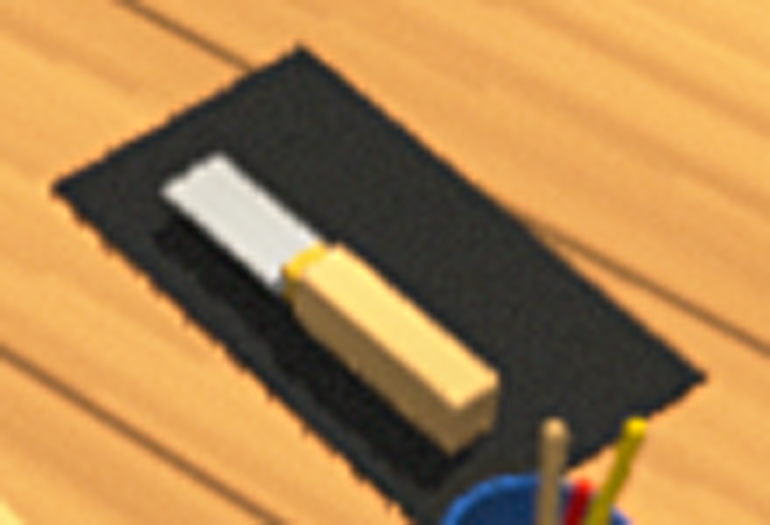

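```bash
cat > fit.py <<'E'
from h import *
from scipy.optimize import least_squares
def place(P,v): 
    c,s=np.cos(v[2]),np.sin(v[2]); P=np.atleast_2d(P)
    return np.c_[v[0]+c*P[:,0]-s*P[:,1], v[1]+s*P[:,0]+c*P[:,1], P[:,2]]
def fit(obs,v0):
    f=lambda v: np.concatenate([(w2p(p,place(L,v))-u).ravel() for p,L,u in obs])
    r=least_squares(f,v0,loss='soft_l1'); return r.x,f(r.x).reshape(-1,2)
def pk(c,x0,y0,k): return (np.array(c,float)+.5)/k-.5+[x0,y0]
E
python3 - <<'E'
from fit import *
p=arm.get_image("top"); s=arm.get_image("scene")
# scraper local, z world; y: local left. heading -y => local +y = world +x (image up in top)
Z=.004
h=.032;b=Z+.015
Lt=[(-.045,.012,h),(-.045,-.012,h),(.12,.015,b),(.12,-.015,b)]
ut=pk([(175,140),(165,203),(570,205),(555,283)],150,190,7)
Ls=[(.045,-.012,h),(-.045,-.012,h),(-.045,.012,h),(.045,.012,h),(.12,-.015,b),(.12,.015,b)]
us=pk([(340,245),(497,380),(450,412),(298,290),(218,152),(163,190)],290,225,7)
for o in ([(p,Lt,ut)],[(s,Ls,us)],[(p,Lt,ut),(s,Ls,us)]):
    v,r=fit(o,[.53,.25,-1.78]); print("scraper",v.round(4),np.degrees(v[2]).round(2)); 
print(r.round(1).tolist())
full=np.array(Lt+Ls)
crop(p,150,190,110,75,"d1.png",7,[(place(full,v),(0,0,255))]); crop(s,290,225,110,75,"d4.png",7,[(place(full,v),(0,0,255))])
H=.095
Lt=[(-.065,.1,H),(.065,.1,H),(.065,-.1,H)]
ut=pk([(160,87),(427,128),(352,548)],305,155,6)
Ls=[(-.065,-.1,H),(-.065,.1,H),(.065,.1,H),(-.065,-.1,0),(-.065,.1,0),(.065,.1,0)]
us=pk([(630,208),(250,392),(108,262),(643,368),(280,555),(130,412)],170,155,7)
for o in ([(p,Lt,ut)],[(s,Ls,us)],[(p,Lt,ut),(s,Ls,us)]):
    v,r=fit(o,[.55,-.17,-1.77]); print("chest",v.round(4),np.degrees(v[2]).round(2)); 
print(r.round(1).tolist())
full=np.array(Lt+Ls+[(-.065,.022,.075),(-.065,-.022,.075),(-.065,-.1,H),(-.065,.022,.095),(-.065,-.022,.095)])
print("notch",place([(-.065,0,.08)],v))
crop(p,305,155,85,100,"d2.png",6,[(place(full,v),(0,255,0))]); crop(s,170,155,110,85,"d3.png",7,[(place(full,v),(0,255,0))])
E
python3 -c "
import cv2,numpy as np
a=[cv2.resize(cv2.imread(f'pics/d{i}.png'),(400,300)) for i in (1,2,3,4)]
cv2.imwrite('pics/d.png',np.vstack([np.hstack(a[:2]),np.hstack(a[2:])]))"
```

```text
scraper [ 0.5384  0.2869 -1.7691] -101.36
scraper [ 0.5419  0.2922 -1.7956] -102.88
scraper [ 0.5399  0.2901 -1.7848] -102.26
[[-0.8, -0.2], [-1.0, -1.2], [-1.4, 0.6], [-1.3, -0.5], [-0.5, -0.8], [0.1, -0.5], [0.3, -0.7], [-1.0, -3.2], [-0.4, 0.1], [-0.5, -0.7]]
chest [ 0.5503 -0.1658 -1.7846] -102.25
chest [ 0.5485 -0.1683 -1.7526] -100.41
chest [ 0.5488 -0.1673 -1.7626] -100.99
[[-0.8, -0.5], [-0.1, 0.6], [1.9, 0.4], [1.1, -0.1], [0.1, 0.7], [-1.8, -2.1], [0.6, 0.4], [-0.3, 1.0], [-0.3, -0.3]]
notch [[ 0.56115973 -0.10354079  0.08      ]]
```

View pics/d.png

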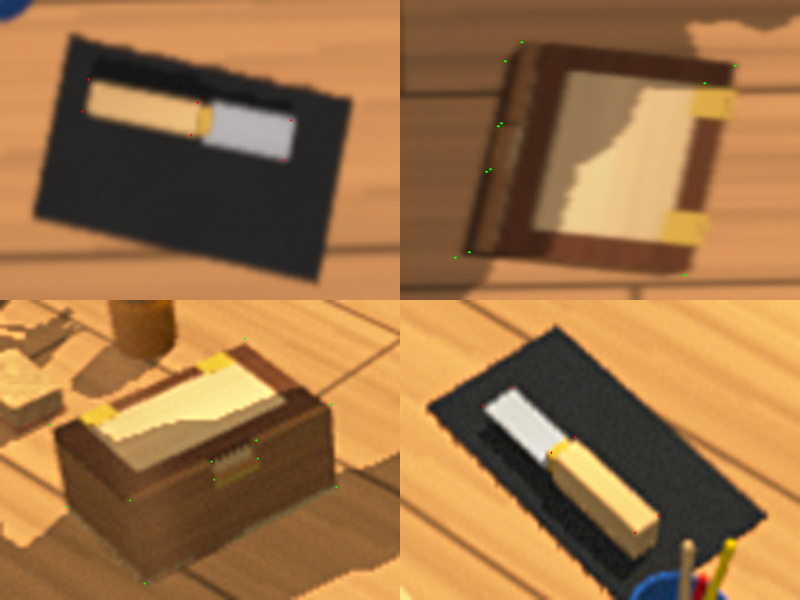

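```bash
cat >> fit.py <<'E'
def toolR(yaw,pitch=0):
    # scraper heading yaw; tool x down, tool y along +-scraper y. pitch: nose-up angle of scraper
    Rs=R.from_euler('z',yaw)*R.from_euler('y',-pitch)
    return Rs
def turn_to(yaw,pitch,st):
    Rs=(R.from_euler('z',yaw)*R.from_euler('y',-pitch)).as_matrix()
    cur=R.from_rotvec(st["ee_rot"]); out=[]
    for sg in (1,-1):
        x=-Rs[:,2]; y=sg*Rs[:,1]; T=np.c_[x,y,np.cross(x,y)]
        out.append((R.from_matrix(T)*cur.inv()).as_rotvec(degrees=True))
    return out
E
python3 - <<'E'
from fit import *
p=arm.get_image("top"); st=arm.observe()
print(R.from_rotvec(st["ee_rot"]).as_matrix().round(3))
print([t.round(1) for t in turn_to(-1.785,0,st)])
for q,z in [("glue",.0),("jar",.0),("offcut",.022),("pencils",.045),("hammer",.02),("sandblock",.03)]:
    r=arm.search_frame(p,q)[0]; print(q,p2w(p,[r["at"]],z)[0].round(3))
E
```

```text
[[-0.     0.395 -0.919]
 [ 0.    -0.919 -0.395]
 [-1.    -0.     0.   ]]
[array([-0. , -0. , 54.5]), array([  -0. ,    0. , -125.5])]
glue [ 0.679 -0.387  0.   ]
jar [ 0.413 -0.405  0.   ]
offcut [0.725 0.226 0.022]
pencils [0.642 0.42  0.045]
hammer [0.349 0.468 0.02 ]
sandblock [ 0.561 -0.413  0.03 ]
```

Request:
servo_tool(plan=[[[14,42,4],[0,0,27]],[[14,42,4],[0,0,27]],[[14,42,4],[0,0,27]],[[14,42,4],[0,0,27]],[[14,42,4],[0,0,27]],[[14,42,4],[0,0,27]],[[14,42,4],[0,0,27]],[[28.7,83.7,0],[0,0,54.5]],[[28.7,83.7,0],[0,0,54.5]],[[28.7,83.7,0],[0,0,54.5]],[[28.7,83.7,0],[0,0,54.5]],[[28.7,83.7,0],[0,0,54.5]]], grip=0.8)

```text
clock: 3.4
position: [0.4396, -0.0062, 0.2439]
ee_rot: [1.365, 1.1, -1.364]
force: [0.3, -0.2, -0.8]
width: 0.8
```

```bash
python3 - <<'E'
from fit import *
st=arm.observe(); print([t.round(1) for t in turn_to(-1.785,0,st)], st["joints"].round(2))
E
```

```text
[array([ 0. ,  0.1, -0.1]), array([-1.000e-01,  0.000e+00,  1.799e+02])] [ 0.37  0.16 -0.54  1.94  0.09  1.06 -0.42]
```

Request:
servo_tool(plan=[[[9.4,26.9,-4],[0,0,0]],[[9.4,26.9,-4],[0,0,0]],[[9.4,26.9,-4],[0,0,0]],[[9.4,26.9,-4],[0,0,0]],[[9.4,26.9,-4],[0,0,0]],[[9.4,26.9,-4],[0,0,0]],[[9.4,26.9,-4],[0,0,0]],[[9.4,26.9,-4],[0,0,0]]])

```text
clock: 4.2
position: [0.5332, 0.2638, 0.2033]
ee_rot: [1.363, 1.101, -1.363]
force: [-0.3, -0.2, -0.3]
width: 0.801
```

```bash
python3 - <<'E'
from fit import *
p=arm.get_image("wrist"); cv2.imwrite("pics/w1.png",p["frame"]); st=arm.observe(); print(st["position"],p["position"],R.from_rotvec(p["rotation"]).as_matrix().round(3),p["D"],p["fx"])
E
```

```text
[0.53344686 0.26241925 0.20362187] [0.55034678 0.34096682 0.3616178 ] [[ 0.978 -0.201 -0.062]
 [-0.21  -0.935 -0.285]
 [-0.     0.292 -0.956]] [-0.06335801  0.          0.          0.          0.        ] 329.62324941791246
```

View pics/w1.png

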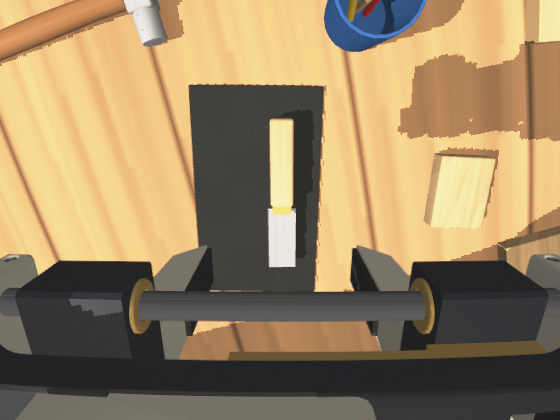

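```bash
python3 - <<'E'
from fit import *
p=arm.get_image("wrist")
crop(p,255,105,60,180,"w1c.png",3.3)
h=.032;b=.0193
L=[(-.045,.012,h),(-.045,-.012,h),(.045,.012,h),(.045,-.012,h),(.12,.015,b),(.12,-.015,b)]
u=np.array([(293,119),(270,119),(293,206),(271,206),(295,266.5),(268.5,266.5)])
v,r=fit([(p,L,u)],[.54,.29,-1.785]); print(v.round(4),np.degrees(v[2]),r.round(1).tolist())
g=place([(.028,0,.018)],v)[0]; st=arm.observe(); print("grasp",g, (g-st["position"])*100, turn_to(v[2],0,st)[0])
E
```

```text
[ 0.5396  0.2864 -1.7828] -102.14724401646068 [[1.0, -0.7], [-0.7, -0.6], [0.3, 1.1], [-0.7, 1.2], [-0.1, -0.2], [0.3, -0.1]]
grasp [0.533679   0.25899069 0.018     ] [ 4.48590620e-03 -2.63919835e-01 -1.85862280e+01] [0.07990186 0.06560585 0.12301695]
```

View pics/w1c.png

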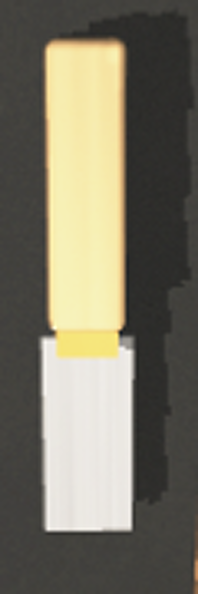

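Request:
servo_tool(plan=[[[0,-0.35,-5],[0,0,0]],[[0,-0.35,-10],[0,0,0]],[[0,-0.35,-14],[0,0,0]],[[0,-0.35,-17],[0,0,0]],[[0,-0.35,-19],[0,0,0]],[[0,-0.35,-19.6],[0,0,0]],[[0,-0.35,-19.6],[0,0,0]],[[0,-0.35,-19.6],[0,0,0]]])

```text
clock: 5.1
position: [0.5345, 0.258, 0.0093]
ee_rot: [1.367, 1.097, -1.364]
force: [0.5, 0.7, -0.3]
width: 0.798
```

Request:
servo_tool(plan=[[[-0.05,0.05,-0.3],[0,0,0]],[[-0.05,0.05,-0.3],[0,0,0]],[[-0.05,0.05,-0.3],[0,0,0]],[[-0.05,0.05,-0.3],[0,0,0]],[[-0.05,0.05,-0.3],[0,0,0]],[[-0.05,0.05,-0.3],[0,0,0]]], grip=0.0, squeeze=55)

```text
clock: 5.7
position: [0.5341, 0.2586, 0.0063]
ee_rot: [1.367, 1.097, -1.364]
force: [0.5, -0.8, -0.5]
width: 0.328
```

Request:
servo_tool(plan=[[[0,0,0],[0,0,0]],[[0,0,0],[0,0,0]],[[0,0,0],[0,0,0]],[[0,0,1],[0,0,0]],[[0,0,2.5],[0,0,0]],[[0,0,5],[0,0,0]],[[0,0,9],[0,0,0]],[[0,0,13],[0,0,0]],[[0,0,14],[0,0,0]]])

```text
clock: 6.6
position: [0.5359, 0.2605, 0.1522]
ee_rot: [1.373, 1.096, -1.356]
force: [-0.0, 1.1, -0.9]
width: 0.255
```

```bash
python3 - <<'E'
from fit import *
p=arm.get_image("wrist"); s=arm.get_image("scene"); cv2.imwrite("pics/w2.png",p["frame"]); crop(s,270,130,140,150,"s2.png",4)
print(arm.observe())
E
```

```text
{'clock': 6.7, 'joints': array([-0.14730541,  0.52335231, -0.57021541,  1.71410882,  0.33161252,
        0.99437239, -1.05318472]), 'dq': array([-0.00654557,  0.04737377,  0.02583148,  0.05198679,  0.01587463,
       -0.0311482 , -0.01122804]), 'joint_efforts': array([  0.23606085, -68.26849222,  -9.25814599, -29.24353302,
        -0.25952688,   0.42298649,   0.20091261]), 'position': array([0.53520099, 0.25933324, 0.14919625]), 'ee_rot': array([ 1.37088231,  1.09597695, -1.35950893]), 'force': array([ 0.98542147, -0.05115216, -1.52864654]), 'ft_torque': array([-0.02553454, -0.05026591, -0.00823934]), 'width': 0.25844482794322227}
```

View pics/w2.png

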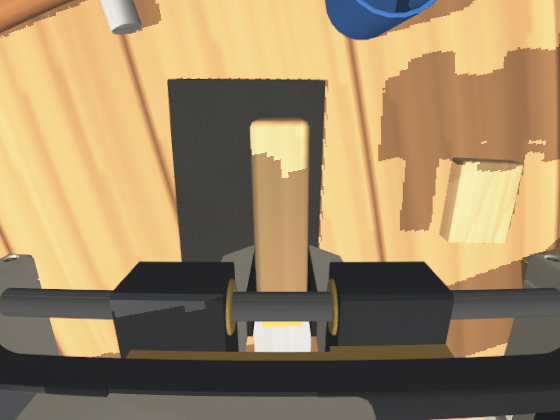

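View pics/s2.png

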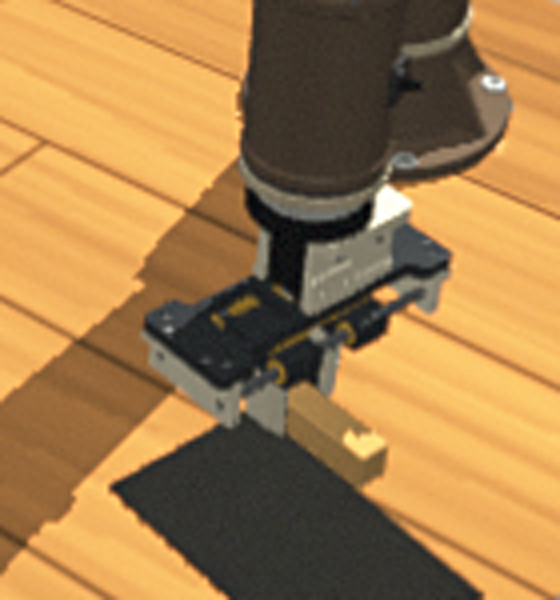

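```bash
python3 - <<'E'
from fit import *
st=arm.observe(); c=-1.7626
print(turn_to(c,0,st)[0])
tip=np.array([.5612,-.1035,.0795])-.03*np.array([np.cos(c),np.sin(c),0]); tcp=tip-.092*np.array([np.cos(c),np.sin(c),0])-[0,0,.0117]
print(tcp,(tcp-st["position"])*100)
# check droop: project handle corners assuming rigid
p=arm.get_image("wrist"); T=R.from_rotvec(st["ee_rot"]).as_matrix(); d=-T[:,0]; y=T[:,1]; x=np.cross(y,d)
print("tool axes",x.round(3),y.round(3),d.round(3))
o=st["position"]-.028*x+.0117*d
print(w2p(p,[o-.045*x+s*.012*y+.014*d for s in(-1,1)]).round(1), w2p(p,[o+.045*x+s*.012*y+.014*d for s in(-1,1)]).round(1))
E
```

```text
[-0.08386766  0.41276281  1.34127016]
[0.58445684 0.01626276 0.0678    ] [  4.92558484 -24.30704748  -8.13962482]
tool axes [-0.214 -0.977 -0.003] [ 0.977 -0.214  0.007] [-0.007 -0.001  1.   ]
[[249.5 124.5]
 [310.7 124.5]] [[255.1 320.8]
 [305.8 320.8]]
```

Request:
servo_tool(plan=[[[4.9,-24.3,-2],[0,0,1.3]],[[4.9,-24.3,-2],[0,0,1.3]],[[4.9,-24.3,-2],[0,0,1.3]],[[4.9,-24.3,-2],[0,0,1.3]],[[4.9,-24.3,-2],[0,0,1.3]],[[4.9,-24.3,-4],[0,0.2,1.3]],[[4.9,-24.3,-6],[0,0.4,1.3]],[[4.9,-24.3,-8.1],[0,0.4,1.3]],[[4.9,-24.3,-8.1],[0,0.4,1.3]],[[4.9,-24.3,-8.1],[0,0.4,1.3]]])

```text
clock: 7.75
position: [0.5823, 0.0156, 0.0652]
ee_rot: [1.346, 1.115, -1.354]
force: [1.5, 0.8, -0.7]
width: 0.265
```

```bash
cat >> fit.py <<'E'
def tipframe(st,gx=.028,gz=.0117):
    T=R.from_rotvec(st["ee_rot"]).as_matrix(); d=-T[:,0]; y=T[:,1]; x=np.cross(y,d)
    return st["position"]-gx*x+gz*d, x,y,d
CH=[.5488,-.1673,-1.7626]
E
python3 - <<'E'
from fit import *
st=arm.observe(); s=arm.get_image("scene"); p=arm.get_image("top"); print(st["clock"],st["position"],turn_to(CH[2],0,st)[0].round(2),st["force"].round(1))
o,x,y,d=tipframe(st)
pts=[o+a*x+b*y for a in(.055,.12) for b in(-.015,.015)]
nt=place([(-.065,.022,.075),(-.065,-.022,.075),(-.065,.022,.095),(-.065,-.022,.095)],CH)
crop(s,170,130,130,100,"s3.png",6,[(pts,(0,0,255)),(nt,(0,255,0))]); crop(p,290,150,110,100,"t3.png",6,[(pts,(0,0,255)),(nt,(0,255,0))])
print("tip",pts[2],pts[3])
E
```

```text
7.75 [0.5822902  0.01555356 0.0652109 ] [ 0.01 -0.3   0.02] [ 1.5  0.8 -0.7]
tip [ 0.55006113 -0.07188702  0.07709878] [ 0.57950879 -0.07761521  0.07694697]
```

View pics/s3.png

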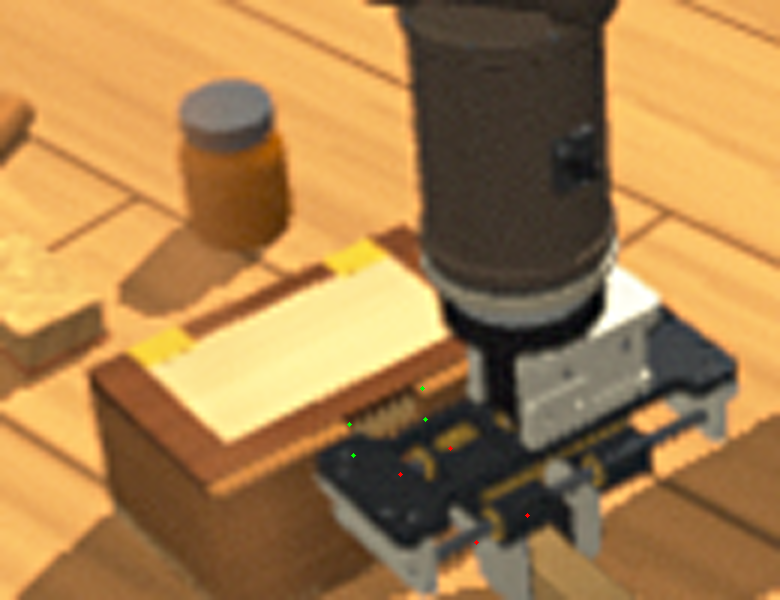

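View pics/t3.png

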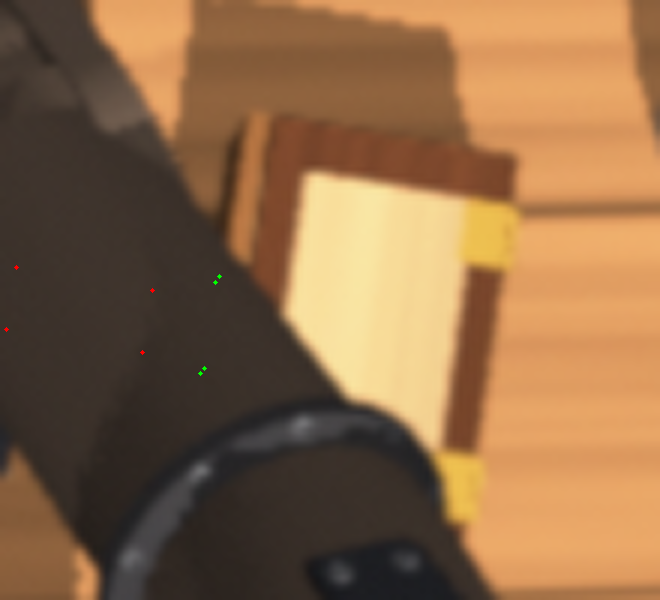

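Request:
servo_tool(plan=[[[0,8,8],[0,0,8]],[[0,8,10],[0,0,60]],[[0,8,10],[0,0,60]],[[0,8,10],[0,0,60]],[[0,8,10],[0,0,60]],[[0,8,10],[0,0,60]],[[0,8,10],[0,0,60]],[[0,8,10],[0,0,60]],[[0,8,10],[0,0,60]],[[0,8,10],[0,0,60]]])

```text
clock: 8.85
position: [0.5837, 0.0958, 0.1671]
ee_rot: [0.561, 1.496, -0.564]
force: [-0.9, -0.4, -0.9]
width: 0.258
```

```bash

python3 - <<'E'
from fit import *
st=arm.observe(); s=arm.get_image("scene"); p=arm.get_image("top"); print(st["clock"],st["position"],st["joints"].round(2),st["dq"].round(2))
o,x,y,d=tipframe(st)
pts=[o+a*x+b*y for a in(.055,.12) for b in(-.015,.015)]
u=w2p(s,pts).mean(0).astype(int); v=w2p(p,pts).mean(0).astype(int); print(u,v)
crop(s,u[0]-50,u[1]-40,100,80,"s4.png",7,[(pts,(0,0,255))]); crop(p,v[0]-50,v[1]-40,100,80,"t4.png",7,[(pts,(0,0,255))])
E
```

```text
8.85 [0.58368506 0.09584004 0.16708291] [ 0.3   0.57 -0.83  1.68  0.47  1.1   0.18] [-0.    0.    0.    0.    0.    0.    0.01]
[256 209] [266 175]
```

View pics/s4.png

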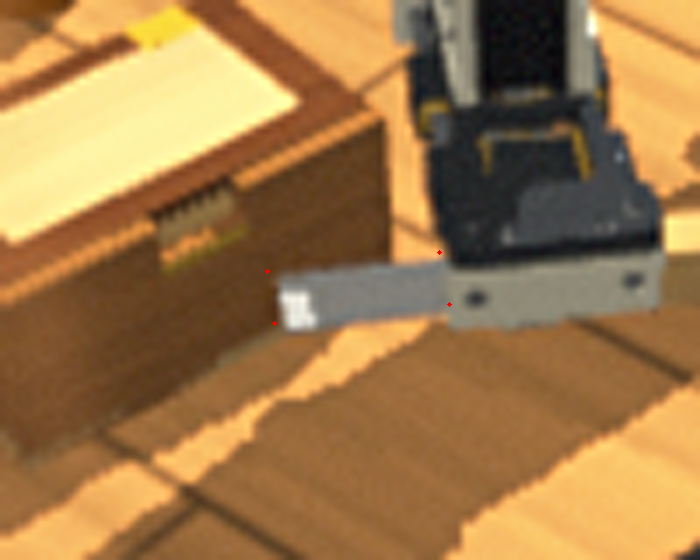

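View pics/t4.png

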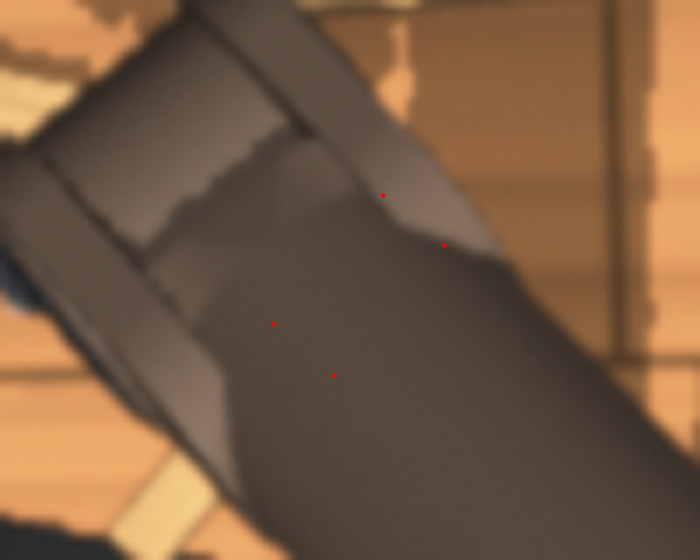

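Request:
servo_tool(plan=[[[0.1,-3,0],[0,0,-60]],[[0.1,-5,0],[0,0,-60]],[[0.1,-8,0],[0,0,-60]],[[0.1,-8,0],[0,0,-60]],[[0.1,-8,0],[0,0,-60]],[[0.1,-8,0],[0,0,-60]],[[0.1,-8,-2],[0,0,-60]],[[0.1,-8,-6],[0,0,-60]],[[0.1,-8,-9.8],[0,0,-60]],[[0.1,-8,-9.8],[0,0,-60]],[[0.1,-8,-9.8],[0,0,-60]],[[0.1,-8,-9.8],[0,0,-60]]])

```text
clock: 10.15
position: [0.5861, 0.0164, 0.071]
ee_rot: [1.352, 1.11, -1.35]
force: [0.3, 0.1, -1.0]
width: 0.258
```

```bash

python3 - <<'E'
from fit import *
st=arm.observe();
o,x,y,d=tipframe(st,gx=.031); t=o+.12*x
c,s_=np.cos(CH[2]),np.sin(CH[2]); rel=t-np.array([.5612,-.1035,.08])
print(st["clock"],"tip in notch frame mm",(1e3*np.array([c*rel[0]+s_*rel[1],-s_*rel[0]+c*rel[1],rel[2]])).round(1),turn_to(CH[2],0,st)[0].round(2),"pos",st["position"],"dq",abs(st["dq"]).max())
E
```

```text
10.15 tip in notch frame mm [-33.5   1.3   2.7] [-0.    0.06  0.15] pos [0.58607805 0.01642888 0.07104662] dq 0.008475709087562946
```

Request:
servo_tool(plan=[[[-0.3,-0.7,-0.2],[0,0,0]],[[-0.5,-1.8,-0.2],[0,0,0]],[[-0.7,-2.6,-0.2],[0,0,0]],[[-0.8,-3.3,-0.2],[0,0,0]],[[-0.85,-3.7,-0.2],[0,0,0]],[[-0.9,-4.0,-0.2],[0,0,0]],[[-0.9,-4.0,-0.2],[0,0,0]]])

```text
clock: 10.85
position: [0.577, -0.0241, 0.069]
ee_rot: [1.352, 1.11, -1.351]
force: [0.5, 0.2, -0.7]
width: 0.257
```

```bash
cat > rel.py <<'E'
from fit import *
st=arm.observe();
o,x,y,d=tipframe(st,gx=.031); t=o+.12*x
c,s_=np.cos(CH[2]),np.sin(CH[2]); rel=t-np.array([.5612,-.1035,.08])
print(st["clock"],"tip in notch frame mm",(1e3*np.array([c*rel[0]+s_*rel[1],-s_*rel[0]+c*rel[1],rel[2]])).round(1),"pitch",np.degrees(np.arcsin(x[2])).round(1),turn_to(CH[2],0,st)[0].round(2),"pos",st["position"].round(4),"F",st["force"].round(1),"T",st["ft_torque"].round(2))
E
cat > look.py <<'E'
import sys; from fit import *
s=arm.get_image("scene"); crop(s,150,90,150,115,sys.argv[1],5)
E
python3 rel.py; python3 look.py s5.png
```

```text
10.85 tip in notch frame mm [8.  0.1 0.7] pitch -0.0 [0.   0.05 0.19] pos [ 0.577  -0.0241  0.069 ] F [ 0.5  0.2 -0.7] T [-0.04 -0.12 -0.01]
```

View pics/s5.png

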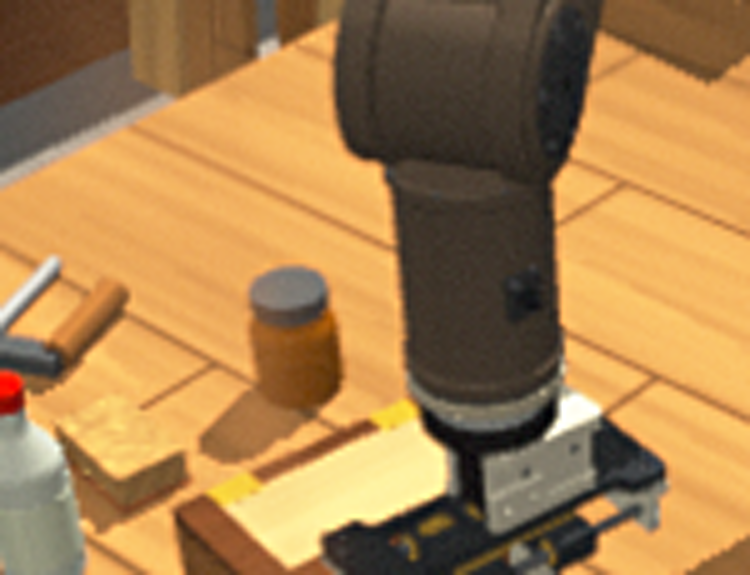

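Request:
servo_tool(plan=[[[-0.1,-0.6,0],[0,0,0]],[[-0.25,-1.3,0],[0,0,0]],[[-0.4,-1.9,0],[0,0,0]],[[-0.5,-2.4,0],[0,0,0]],[[-0.5,-2.55,0],[0,0,0]],[[-0.5,-2.55,0],[0,0,0]]])

```text
clock: 11.5
position: [0.5721, -0.0495, 0.069]
ee_rot: [1.352, 1.11, -1.351]
force: [-0.2, -0.5, -1.1]
width: 0.258
```

```bash
python3 rel.py; python3 - <<'E'
import numpy as np
h=np.array([-.191,-.982])
for th in np.arange(0,1.9,.1):
    a=9.6*(1-np.cos(th)); print(round(th,2),(a*h).round(2),round(9.6*np.sin(th)+.35,2))
E
```

```text
11.5 tip in notch frame mm [33.9  0.   0.7] pitch -0.0 [-0.01  0.06  0.2 ] pos [ 0.5721 -0.0495  0.069 ] F [-0.2 -0.5 -1.1] T [-0.05 -0.09  0.01]
0.0 [-0. -0.] 0.35
0.1 [-0.01 -0.05] 1.31
0.2 [-0.04 -0.19] 2.26
0.3 [-0.08 -0.42] 3.19
0.4 [-0.14 -0.74] 4.09
0.5 [-0.22 -1.15] 4.95
0.6 [-0.32 -1.65] 5.77
0.7 [-0.43 -2.22] 6.53
0.8 [-0.56 -2.86] 7.24
0.9 [-0.69 -3.57] 7.87
1.0 [-0.84 -4.33] 8.43
1.1 [-1.   -5.15] 8.91
1.2 [-1.17 -6.01] 9.3
1.3 [-1.34 -6.91] 9.6
1.4 [-1.52 -7.82] 9.81
1.5 [-1.7  -8.76] 9.93
1.6 [-1.89 -9.7 ] 9.95
1.7 [ -2.07 -10.64] 9.87
1.8 [ -2.25 -11.57] 9.7
```

Request:
servo_tool(plan=[[[0,0,0.2],[0,0,0]],[[0,0,0.5],[0,0,0]],[[0,0,0.8],[0,0,0]],[[0,0,1.1],[0,0,0]],[[-0.02,-0.1,1.6],[0,0,0]],[[-0.04,-0.2,2.2],[0,0,0]],[[-0.04,-0.2,2.2],[0,0,0]]])

```text
clock: 12.2
position: [0.5721, -0.0514, 0.0921]
ee_rot: [1.353, 1.109, -1.35]
force: [0.0, 0.1, -0.4]
width: 0.257
```

```bash
python3 rel.py; python3 look.py s6.png
```

```text
12.2 tip in notch frame mm [35.8  0.4 23.7] pitch -0.0 [-0.01  0.13  0.2 ] pos [ 0.5721 -0.0514  0.0921] F [ 0.   0.1 -0.4] T [ 0.1  -0.07  0.06]
```

View pics/s6.png

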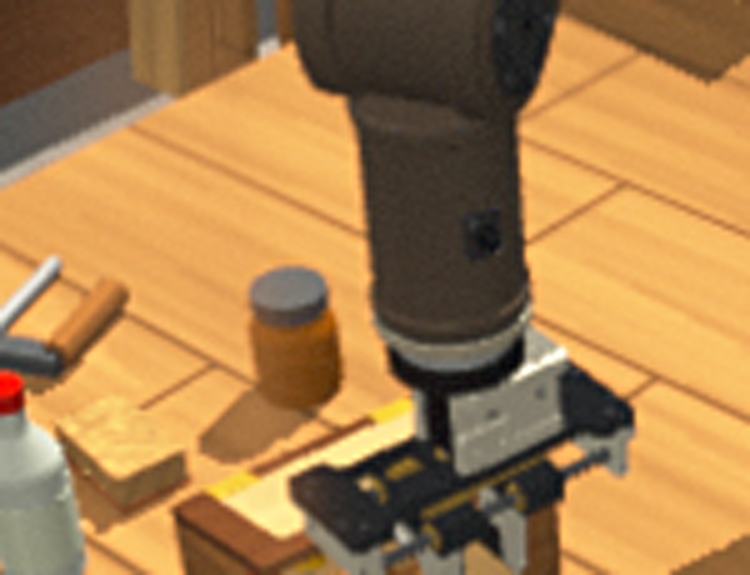

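```bash
python3 - <<'E'
from fit import *
a=[arm.observe() for _ in range(1)]
s=arm.get_image("scene"); f=s["frame"][160:250,170:290]; f=cv2.resize(f,None,fx=6,fy=6,interpolation=cv2.INTER_CUBIC)
cv2.imwrite("pics/s7.png",np.clip(f*1.6,0,255).astype(np.uint8))
w=arm.get_image("wrist"); cv2.imwrite("pics/w7.png",w["frame"])
print(arm.observe()["force"])
E
```

```text
[-0.64610358  1.01223667 -1.98318354]
```

View pics/s7.png

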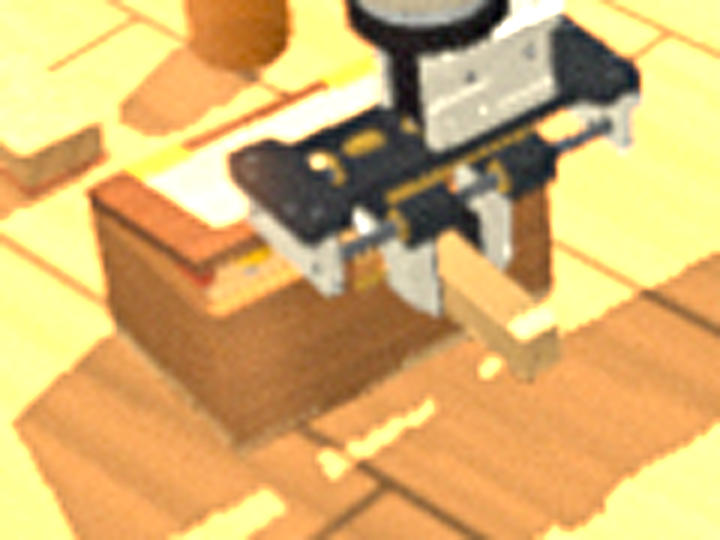

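View pics/w7.png

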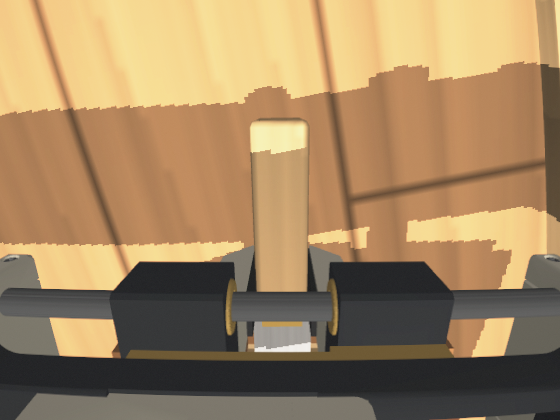

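Request:
servo_tool(plan=[[[-0.02,-0.1,0.45],[0,0,0]],[[-0.04,-0.23,0.93],[0,0,0]],[[-0.07,-0.4,1.4],[0,0,0]],[[-0.1,-0.55,1.83],[0,0,0]],[[-0.14,-0.75,2.27],[0,0,0]],[[-0.18,-0.96,2.7],[0,0,0]],[[-0.23,-1.2,3.1],[0,0,0]],[[-0.28,-1.46,3.5],[0,0,0]],[[-0.33,-1.75,3.9],[0,0,0]],[[-0.39,-2.03,4.27],[0,0,0]],[[-0.45,-2.35,4.63],[0,0,0]],[[-0.52,-2.67,4.98],[0,0,0]]])

```text
clock: 13.55
position: [0.5668, -0.0785, 0.1414]
ee_rot: [1.353, 1.109, -1.35]
force: [0.4, 1.6, -2.1]
width: 0.256
```

```bash
python3 rel.py; cat > look2.py <<'E'
import sys; from fit import *
s=arm.get_image("scene"); f=s["frame"][120:250,150:310]; f=cv2.resize(f,None,fx=4.5,fy=4.5,interpolation=cv2.INTER_CUBIC)
cv2.imwrite("pics/"+sys.argv[1],np.clip(f*1.3,0,255).astype(np.uint8))
E
python3 look2.py s8.png
```

```text
13.55 tip in notch frame mm [63.4  0.4 73.1] pitch -0.0 [-0.    0.11  0.19] pos [ 0.5668 -0.0785  0.1414] F [ 0.4  1.6 -2.1] T [ 0.37 -0.14  0.02]
```

View pics/s8.png

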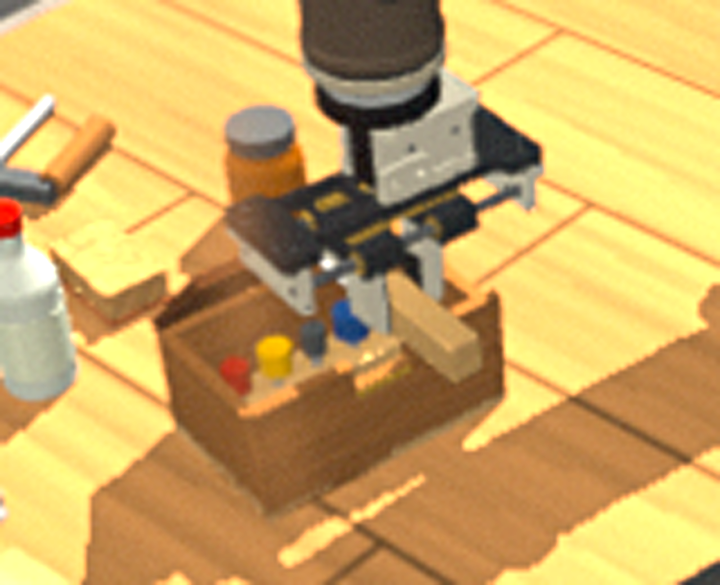

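Request:
servo_tool(plan=[[[-0.07,-0.35,0.32],[0,0,0]],[[-0.13,-0.71,0.63],[0,0,0]],[[-0.2,-1.09,0.92],[0,0,0]],[[-0.28,-1.47,1.19],[0,0,0]],[[-0.36,-1.88,1.44],[0,0,0]],[[-0.44,-2.29,1.67],[0,0,0]],[[-0.52,-2.72,1.87],[0,0,0]],[[-0.61,-3.15,2.06],[0,0,0]],[[-0.7,-3.6,2.22],[0,0,0]],[[-0.78,-4.05,2.36],[0,0,0]],[[-0.87,-4.5,2.48],[0,0,0]],[[-0.96,-4.96,2.57],[0,0,0]]])

```text
clock: 14.8
position: [0.5573, -0.1292, 0.1677]
ee_rot: [1.353, 1.108, -1.35]
force: [0.5, 0.8, -2.2]
width: 0.258
```

```bash
python3 rel.py; python3 look2.py s9.png
```

```text
14.8 tip in notch frame mm [115.    0.6  99.4] pitch 0.0 [0.03 0.14 0.24] pos [ 0.5573 -0.1292  0.1677] F [ 0.5  0.8 -2.2] T [ 0.22 -0.19  0.06]
```

View pics/s9.png

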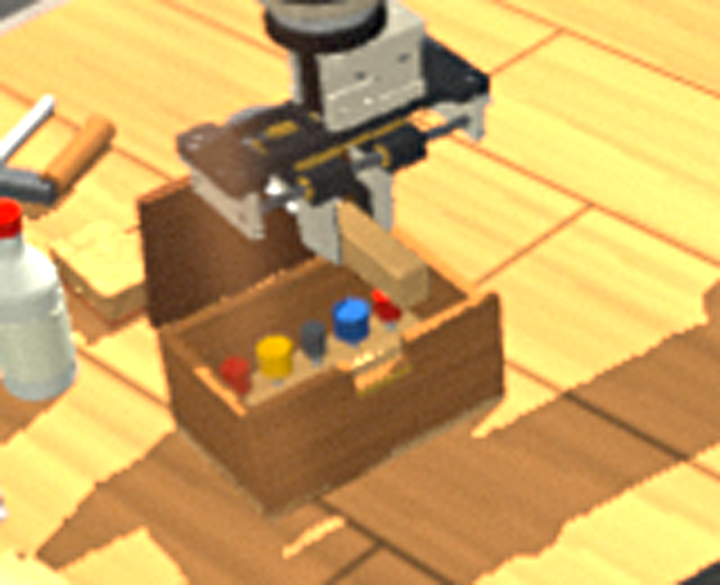

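Request:
servo_tool(plan=[[[-0.08,-0.4,0.05],[0,0,0]],[[-0.16,-0.8,0.1],[0,0,0]],[[-0.23,-1.2,0.1],[0,0,0]],[[-0.31,-1.6,0.1],[0,0,0]],[[-0.39,-2.0,0.1],[0,0,0]],[[-0.47,-2.4,0.05],[0,0,0]],[[-0.54,-2.8,0],[0,0,0]],[[-0.62,-3.2,-0.05],[0,0,0]],[[-0.7,-3.6,-0.1],[0,0,0]],[[-0.76,-3.9,-0.15],[0,0,0]],[[-0.76,-3.9,-0.15],[0,0,0]]])

```text
clock: 15.95
position: [0.5493, -0.1699, 0.1661]
ee_rot: [1.353, 1.107, -1.352]
force: [-0.2, 0.7, -1.1]
width: 0.26
```

```bash
python3 rel.py; python3 look2.py s10.png
```

```text
15.95 tip in notch frame mm [156.5   0.4  97.9] pitch 0.1 [0.08 0.11 0.34] pos [ 0.5493 -0.1699  0.1661] F [-0.2  0.7 -1.1] T [-0.03 -0.08  0.04]
```

View pics/s10.png

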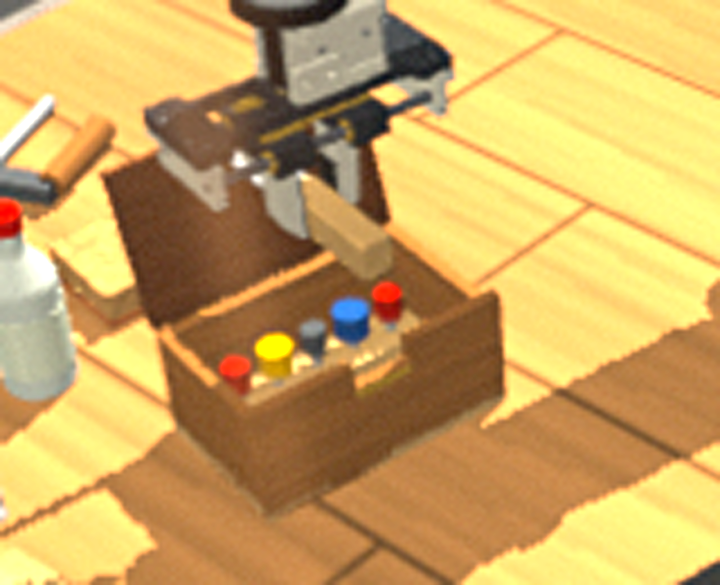

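Request:
servo_tool(plan=[[[-0.04,-0.2,-0.03],[0,0,0]],[[-0.08,-0.4,-0.06],[0,0,0]],[[-0.08,-0.4,-0.06],[0,0,0]]])

```text
clock: 16.3
position: [0.5493, -0.1706, 0.166]
ee_rot: [1.354, 1.11, -1.348]
force: [0.4, 8.8, 0.6]
width: 0.258
```

```bash
python3 rel.py
```

```text
16.3 tip in notch frame mm [157.2   0.8  97.5] pitch -0.1 [-0.11  0.18  0.18] pos [ 0.5493 -0.1706  0.166 ] F [0.4 8.8 0.6] T [ 1.57 -0.11 -0.11]
```

Request:
servo_tool(plan=[[[0.1,0.5,0],[0,0,0]],[[0.3,1.5,0],[0,0,0]],[[0.7,3.5,0.2],[0,0,0]],[[1.4,7,0.5],[0,0,0]],[[2.1,11,0.5],[0,0,0]],[[2.9,15,0.5],[0,0,0]],[[2.9,15,0.5],[0,0,0]]])

```text
clock: 17.0
position: [0.5789, -0.0122, 0.1717]
ee_rot: [1.352, 1.117, -1.338]
force: [0.3, 0.3, -1.4]
width: 0.256
```

```bash
python3 rel.py; python3 look2.py s11.png; python3 - <<'E'
from fit import *
w=arm.get_image("wrist"); cv2.imwrite("pics/w11.png",w["frame"])
E
```

```text
17.0 tip in notch frame mm [ -3.9   0.5 102.8] pitch -0.4 [-0.34  0.28 -0.34] pos [ 0.5789 -0.0122  0.1717] F [ 0.3  0.3 -1.4] T [ 0.01 -0.07  0.01]
```

View pics/s11.png

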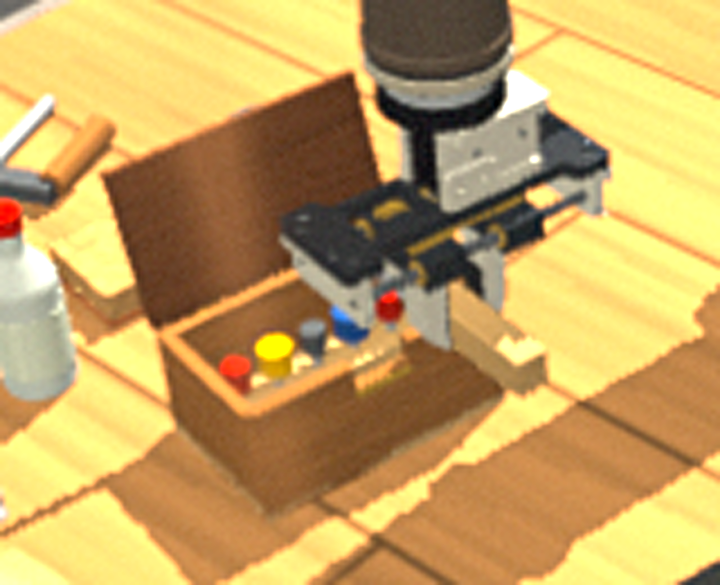

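View pics/w11.png

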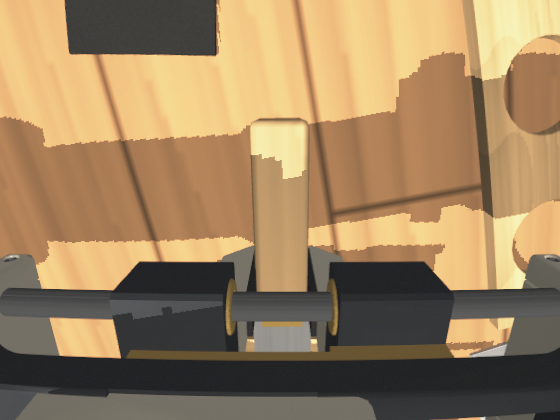

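```bash
python3 - <<'E'
from fit import *
st=arm.observe(); print(turn_to(-1.7828,0,st)[0], st["dq"].round(3), st["position"])
print((R.from_rotvec([1.367,1.097,-1.364])*R.from_rotvec(st["ee_rot"]).inv()).as_rotvec(degrees=True))
E
```

```text
[-0.10673645  0.18308223 -1.15797625] [ 0.038 -0.001  0.034  0.004  0.006  0.005  0.01 ] [ 0.57831405 -0.01878953  0.17101051]
[-0.15151148  0.01899957 -1.34809806]
```

Request:
servo_tool(plan=[[[-5.3,28,0],[0,0,-1.2]],[[-5.3,28,0],[0,0,-1.2]],[[-5.3,28,0],[0,0,-1.2]],[[-5.3,28,0],[0,0,-1.2]],[[-5.3,28,0],[0,0,-1.2]],[[-5.3,28,0],[0,0,-1.2]],[[-5.3,28,-4],[0,0.1,-1.2]],[[-5.3,28,-8],[0,0.1,-1.2]],[[-5.3,28,-11],[0,0.1,-1.2]],[[-5.3,28,-13],[0,0.1,-1.2]],[[-5.3,28,-13.5],[0,0.1,-1.2]],[[-5.3,28,-13.5],[0,0.1,-1.2]]])

```text
clock: 18.3
position: [0.5254, 0.2601, 0.0356]
ee_rot: [1.366, 1.101, -1.364]
force: [0.1, 0.7, -1.2]
width: 0.255
```

```bash
python3 - <<'E'
from fit import *
st=arm.observe(); print(st["clock"],st["position"],st["force"],turn_to(-1.7828,0,st)[0],abs(st["dq"]).max())
p=arm.get_image("top"); crop(p,120,150,160,130,"t12.png",5)
E
```

```text
18.3 [0.52543928 0.260145   0.03557225] [ 0.08515522  0.72248309 -1.24180968] [-0.04328895  0.03304729  0.10704061] 0.029441278416831942
```

View pics/t12.png

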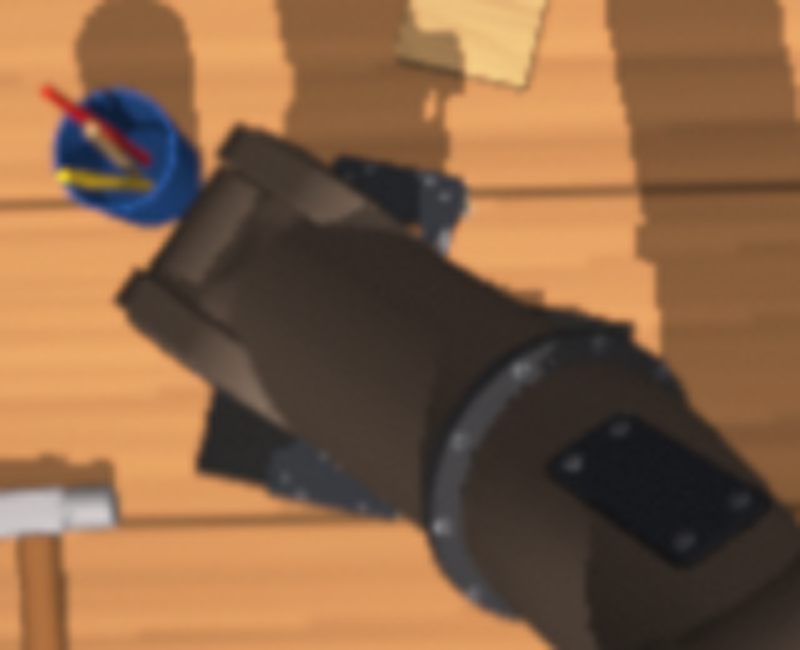

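Request:
servo_tool(plan=[[[0,0,-1],[0,0,0]],[[0,0,-1.8],[0,0,0]],[[0,0,-2.3],[0,0,0]],[[0,0,-2.6],[0,0,0]],[[0,0,-2.8],[0,0,0]],[[0,0,-2.8],[0,0,0]],[[0,0,-2.8],[0,0,0]]])

```text
clock: 19.05
position: [0.526, 0.2609, 0.0087]
ee_rot: [1.367, 1.101, -1.362]
force: [1.6, 0.4, -1.2]
width: 0.262
```

Request:
servo_tool(plan=[[[0,0,-0.1],[0,0,0]],[[0,0,-0.2],[0,0,0]],[[0,0,-0.25],[0,0,0]],[[0,0,-0.25],[0,0,0]]])

```text
clock: 19.45
position: [0.526, 0.261, 0.0063]
ee_rot: [1.367, 1.101, -1.362]
force: [-0.7, 0.4, -0.2]
width: 0.257
```

Request:
servo_tool(plan=[[[0,0,0],[0,0,0]],[[0,0,0],[0,0,0]],[[0,0,0],[0,0,0]],[[0,0,0],[0,0,0]],[[0,0,0],[0,0,0]],[[0,0,0],[0,0,0]],[[0,0,0],[0,0,0]]], grip=0.8)

```text
clock: 20.15
position: [0.526, 0.2609, 0.0063]
ee_rot: [1.367, 1.101, -1.362]
force: [0.2, 0.9, 0.2]
width: 0.786
```

Now retreat straight up, then back towards the robot to clear the camera views.

Request:
servo_tool(plan=[[[0,0,1],[0,0,0]],[[0,0,3],[0,0,0]],[[0,0,7],[0,0,0]],[[0,0,12],[0,0,0]],[[0,0,17],[0,0,0]],[[0,0,22],[0,0,0]],[[0,0,24],[0,0,0]],[[-4,-5,24],[0,0,0]],[[-7,-10,24],[0,0,0]],[[-9,-15,24],[0,0,0]],[[-9,-18,24],[0,0,0]],[[-9,-18,24],[0,0,0]]])

```text
clock: 21.35
position: [0.4345, 0.0747, 0.2466]
ee_rot: [1.369, 1.094, -1.369]
force: [-0.7, -0.0, 0.6]
width: 0.802
```

```bash
python3 - <<'E'
from fit import *
p=arm.get_image("top"); s=arm.get_image("scene"); w=arm.get_image("wrist")
cv2.imwrite("pics/t13.png",p["frame"]);cv2.imwrite("pics/s13.png",s["frame"]);cv2.imwrite("pics/w13.png",w["frame"])
print(arm.observe()["position"],arm.observe()["clock"])
E
```

```text
[0.43626138 0.08116907 0.24703485] 21.5
```

View pics/t13.png

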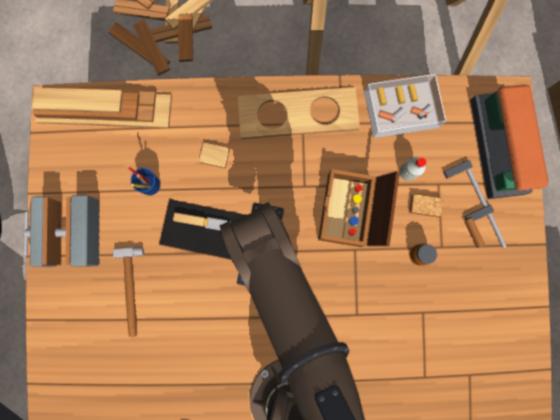

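View pics/s13.png

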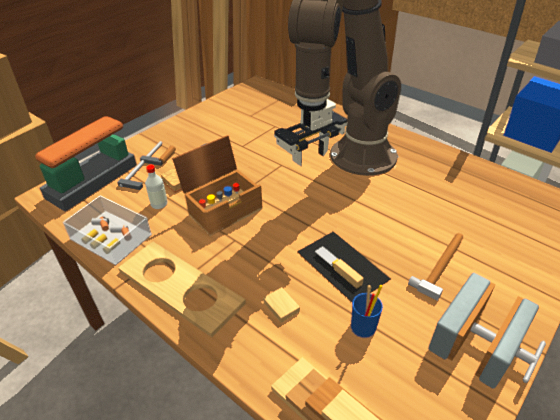

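View pics/w13.png

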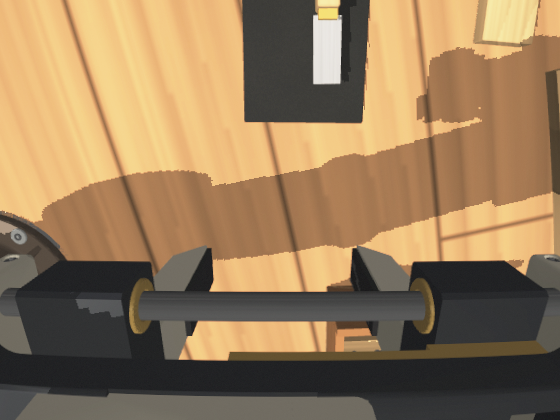

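```bash
python3 - <<'E'
from fit import *
s=arm.get_image("scene")
for th in (1.6,1.7,1.8,1.85):
    P=[(.065-.118*np.cos(th),y,.085+.118*np.sin(th)) for y in(.1,-.1)]
    print(th,w2p(s,place(P,CH)).round(1).tolist())
crop(s,160,125,90,80,"s14.png",7,[(place(P,CH),(0,255,0))])
print(arm.observe()["dq"].round(3))
E
```

```text
1.6 [[177.0, 160.3], [233.6, 136.6]]
1.7 [[175.1, 158.8], [231.6, 135.4]]
1.8 [[173.4, 157.7], [229.6, 134.5]]
1.85 [[172.5, 157.3], [228.6, 134.2]]
[-0.022  0.013 -0.005 -0.004  0.003 -0.001  0.001]
```

View pics/s14.png

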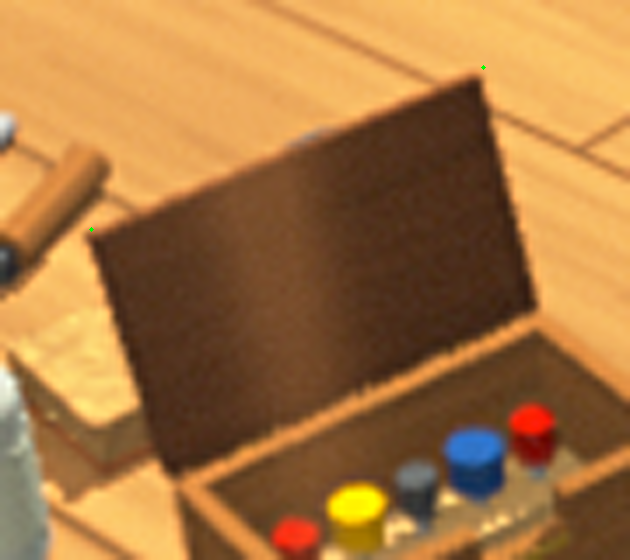

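The lid's corners match the projection for 1.85 rad to within about 1 px. The scraper lies flat on the mat, and the other things are where they started.

```bash
python3 -c "
from cell import arm
print(arm.sign_off()); print(arm.observe()['clock'])"
```

```text
the job is handed in; nothing more can be done
None
the job is handed in; nothing more can be done
```

The lid is open at its stop, the scraper is back flat on its mat and released, and I handed the job in at about 21.6 s.

- **What I did:** I gripped the scraper near the front of its handle and slid the blade about 34 mm through the notch. I then swung the lid over with the blade tip alone until the reading rose to about 9 N at the stop. I laid the scraper about 1 cm from where it had been, nearer the mat's middle, let go and moved clear.
- **Last checks:** In the scene picture the open lid's top corners fit 1.85 rad to within 1 to 2 px. The scraper looks flat and fully on the mat, and by eye the other things are where they were. No force I read went above about 9 N.
- **Less certain:**
  - The gripper hid the blade from every camera while it went into the notch, so I relied on the arm's measured pose and force readings there.
  - One picture beforehand put the tip about 3 mm shorter and 1 mm lower than calculated, and I allowed for that.
  - The separate camera fits of the chest's heading differed by about 2°, which the notch clearance absorbed.

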